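# Open the outer door of a pass box after feeling that the inner door is shut

### The arm

A 7-joint arm with a two-finger parallel gripper is mounted at the origin on a cart in front of the work surface, level with it; the furniture and walls round the work are solid. World frame = base frame: x ahead of the robot, y to its left, z up, the work surface at z = 0. Lengths are in m, angles in rad, forces in N, time in s.
With the tool pointing down it reaches from about 0.425 to 0.875 m from the base axis. Payload 8.4 kg.
Tool frame: the origin (TCP) lies on the front face of the gripper's body, between the roots of the fingers; the fingertips stand 73 mm ahead of it and the grasp point (between the pads) lies 54 mm ahead of it; z points along the fingers, x is the direction in which the jaws open and shut, and the axes are right-handed (so a half turn about z gives the same grasp; the last joint's range is limited). The gripper opens to 85 mm and grips with 20 to 120 N. Pads are 22 mm wide; open, the fingers measure 114 mm over their backs; the gripper's body (76 mm by 85 mm) begins 54 mm behind the grasp point. The pads swing forward as they close: fully open they stand 13 mm farther back than shut.
Start: joints at [1.021, 0.333, 0.04, 1.465, -0.013, 1.343, -0.059], TCP at [0.283, -0.585, 0.304] pointing down, gripper open.
Joint ranges: [-2.58, 2.58], [-0.38, 2.09], [-1.3, 1.39], [0.25, 2.4], [-1.5, 4.64], [0.08, 2.09], [-2.65, 2.65]. Speed limits (rad/s): [2.22, 2.22, 2.79, 2.79, 3.14, 3.14, 3.14].

### API

Orientations are given as a unit quaternion [x, y, z, w].
In Python, from plant import bot gives the robot as it stands. The module is installed in compiled form; this text tells all that it offers.
- The arm moves only by the tool arm_command, never from a script. Its argument "increments" is a list that holds one entry, the list of rows, each a list of 5 numbers: the shift along the tool's x, y, z in mm, then the turn about the tool's z in degrees, then the opening, from 0 (shut) to 1 (fully open). A call has 1 to 8 rows; each row shifts and turns the commanded pose from where the row before left it, along the tool's axes as they then stand; what a row does not reach is not made up. A row lasts 1/12 s, in which the tool goes at most 41.7 mm and 7.16 degrees, less where a joint would pass 70% of its speed; a pose out of reach is approached as far as the arm can. A call is refused whole if a number of a shift passes 41.7 or a number of a turn 7.16, either way. A call with a gripper value outside its range is refused whole. The fingers move at their own pace and stop on an object; "squeeze" is the grip in N (left out, the last holds). Time passes only in rows, so rows that do not move let the fingers close. It gives the time, the measured TCP pose, the force and the opening at its end, in the units of the state.
- bot.state(): the state, without advancing time (a new reading comes with each control period).
- bot.get_image(name): name is "scene" or "top" or "wrist"; returns a dict with "pixels" (400x640x3 uint8, red, green, blue), "camera_matrix" (3x3 intrinsics, pixels), "eye" and "orientation" of the camera in the world; the wrist camera has in their place "mount" (4x4, takes a point from camera to tool coordinates, whose origin is the TCP and whose axes are the tool frame's). Camera axes: x right, y down, z forward; pixel columns grow to the right and rows downward; lengths in m; the calibration is good to about 2 mm. A picture is of the moment at which its call begins: read the wrist's pose just before it. There is no depth.
- bot.hand_in(): hands the job in, once; it reports no verdict.
The state is a dict: "time": time; "q": joint angles; "joint_velocities": joint speeds; "joint_torque": joint torques, N m; "eef_pos": TCP position; "tcp_rot": TCP orientation; "force": force on the tool from outside, world axes, zero at the start; "moment": the same for the moment, N m; "finger_gap": opening from 0.0 (shut) to 1.0 (fully open).
Only numpy, scipy, OpenCV 4.12 (cv2) and the standard library are available. Lean on these libraries where they do the work, as an engineer would, in place of code of your own. Each camera call takes 0.05 s, during which the arm holds its last target. There are 200 camera calls.

### The job

The flange in the pass box is ready to come out of the clean cabinet. First press down on the top of the inner door (blue handle, next to the clean cabinet) until you feel that it is fully shut, for it may stand a little ajar; only then lift the outer door (orange handle, at the free end) all the way up and let go of it there. Never lift the inner door, and leave it shut.

Things in the scene. Friction and masses are not known exactly. Their poses are not given: they have to be found in the camera images.
- inner_door (a joint): height in m by which the inner door is raised: 0 is fully shut on its seal, 0.065 fully open. It starts between 0 and 0.010. It slides straight up and down in its frame and stays where it is left; about 3 N of downward push moves it down, and at 0 it meets a rigid stop.
- outer_door (a joint): the same for the outer door: 0 shut (as it starts), 0.065 fully open against a stop. It stays where it is left; about 5 N lifts it.
- inner_handle (a point): top centre of the inner door's blue handle, an upright block 14 mm thick (along this point's x), 50 mm wide (y), 32 mm tall; its top is 0.157 m above the worktop when shut. Below: a neck 10 x 34 x 25 mm, then the door panel. z is up, x points level to the clean cabinet (white, 107 mm high), which begins 13 mm beyond. Frame posts at y = +-53 mm are 115 mm high, the lock's clear roof 94 mm.
- outer_handle (a point): the same point of the outer door's orange handle: same shape, sizes, axes and posts, 150 mm from the inner one along -x, at the free end of the pass box. The pass box is fixed to the worktop; its x axis is turned up to 45 degrees to the right or 25 to the left of straight ahead of the robot.

How it is judged:
By the outcome, as a careful person would: the job done as asked, in the order asked, and still so for the second after the job is handed in, with the robot touching nothing.
It also fails if it takes over 38 s, if anything falls off the work surface, if the arm or the gripper's body presses on something with over 40 N, if the wrist force passes 120 N, or if a joint passes its speed limit or range.

## Working session

There is one attempt and no reset: what is moved stays moved. The work goes in short steps, Python scripts to look and compute and a tool call to move; the robot and the scene stay as the last step left them, time stands still between calls to the robot, and variables do not carry over. Pictures are saved under pics/ and viewed, about 8 in all and at most 12, crops included, and the job is handed in when it is done.

Besides the shell and the picture viewer there is one more tool, called after ">>>" as a command line: name --argument value ..., lists and objects as JSON in quotes. arm_command: Moves the arm, as the interface text tells. Its arguments: {"type":"object","properties":{"increments":{"type":"array","items":{"type":"array","items":{"type":"array","items":{"type":"number"}}}},"squeeze":{"type":"number"}},"required":["increments"]}

```bash
mkdir -p pics; cat > h.py <<'E'
import numpy as np,cv2
from scipy.spatial.transform import Rotation as R
from plant import bot
def cam(n):
    s=bot.state(); d=bot.get_image(n); K=np.array(d["camera_matrix"])
    if n=="wrist":
        M=np.array(d["mount"]); T=np.eye(4); T[:3,:3]=R.from_quat(s["tcp_rot"]).as_matrix(); T[:3,3]=s["eef_pos"]; T=T@M
        e,Rm=T[:3,3],T[:3,:3]
    else:
        e=np.array(d["eye"]); o=np.array(d["orientation"]); Rm=o if o.shape==(3,3) else R.from_quat(o).as_matrix()
    return d["pixels"],K,e,Rm
def ray(K,Rm,p):
    v=Rm@np.linalg.inv(K)@np.array([p[0],p[1],1.]); return v/np.linalg.norm(v)
def onplane(c,p,z):
    v=ray(c[1],c[3],p); return c[2]+v*(z-c[2][2])/v[2]
def meet(e1,v1,e2,v2):
    A=np.stack([v1,-v2],1); t=np.linalg.lstsq(A,e2-e1,rcond=None)[0]
    a,b=e1+t[0]*v1,e2+t[1]*v2; return (a+b)/2,np.linalg.norm(a-b)
def save(n,px): cv2.imwrite("pics/"+n,px[...,::-1])
E
python3 - <<'E'
from h import *
for n in("scene","top"):
    c=cam(n); save(n+"1.png",c[0]); print(n,c[1].round(1).tolist(),c[2],c[3].round(3).tolist())
s=bot.state();print(s)
E
```

```text
scene [[375.0, 0.0, 321.1], [0.0, 375.0, 197.7], [0.0, 0.0, 1.0]] [0.05800985 0.20654441 0.69496192] [[-0.624, -0.534, 0.57], [-0.781, 0.426, -0.456], [0.001, -0.73, -0.683]]
top [[369.4, 0.0, 326.3], [0.0, 369.4, 201.4], [0.0, 0.0, 1.0]] [ 0.48265392 -0.19556089  0.97400948] [[-0.021, -0.997, 0.073], [-1.0, 0.021, 0.002], [-0.003, -0.073, -0.997]]
{'time': 0.1, 'q': array([ 1.02078706,  0.33386789,  0.03985545,  1.46621086, -0.01343841,
        1.34330381, -0.0584506 ]), 'joint_velocities': array([ 1.19336346e-03, -2.29232222e-03,  1.50436494e-03, -2.13416231e-03,
        2.04496948e-04, -1.91343861e-03,  8.26071723e-05]), 'joint_torque': array([ 5.25110430e-03, -6.60021186e+01,  1.37071364e+00, -4.06468892e+01,
        1.70477538e-02,  8.93843360e-03,  2.79551494e-05]), 'eef_pos': array([ 0.28306458, -0.58477351,  0.30307828]), 'tcp_rot': array([ 8.47269351e-01, -5.31162938e-01, -6.61016469e-04, -3.79517492e-04]), 'force': array([ 0.64636797, -0.02867551,  0.04865021]), 'moment': array([-0.02179945, -0.00357895, -0.00196159]), 'finger_gap': 1.0000765904665674}
```

View pics/scene1.png

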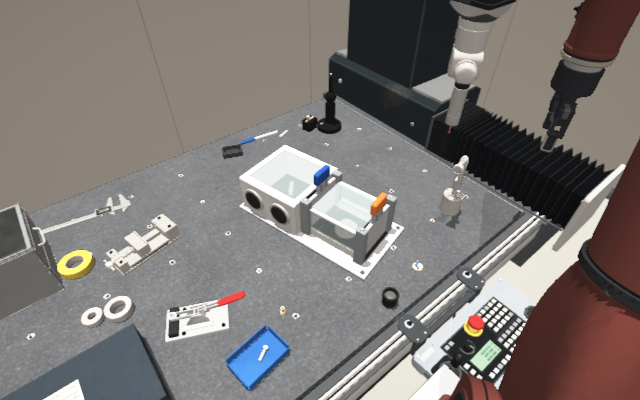

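View pics/top1.png

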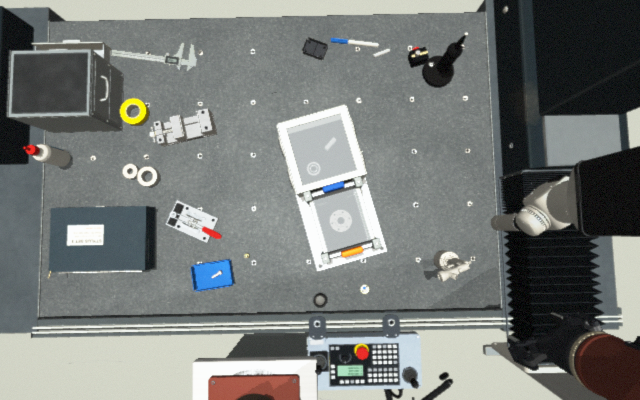

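The scene view shows the pass box, with the blue handle at about (321,175) and the orange one at (379,203). In the top view they are at (333,187) and (352,252), and the way to both is clear.

```bash
cat >> h.py <<'E'
def mask(px,col):
    h=cv2.cvtColor(px,cv2.COLOR_RGB2HSV)
    return cv2.inRange(h,(105,150,60),(125,255,255)) if col=="blue" else cv2.inRange(h,(8,150,100),(20,255,255))
def blob(px,col,near=None,r=40):
    m=mask(px,col)
    if near is not None:
        k=np.zeros_like(m); cv2.circle(k,near,r,255,-1); m&=k
    cs=cv2.findContours(m,cv2.RETR_EXTERNAL,cv2.CHAIN_APPROX_NONE)[0]
    return max(cs,key=cv2.contourArea)
E
python3 - <<'E'
from h import *
S=cam("scene");T=cam("top")
near={"blue":((321,175),(333,187)),"orange":((379,203),(352,252))}
P={}
for c in near:
    b1=blob(S[0],c,near[c][0]);b2=blob(T[0],c,near[c][1])
    r1=cv2.minAreaRect(b1);r2=cv2.minAreaRect(b2)
    p,g=meet(S[2],ray(S[1],S[3],r1[0]),T[2],ray(T[1],T[3],r2[0]))
    print(c,r1,r2,"mid",p.round(4),"gap",g.round(4), "top@.157",onplane(T,r2[0],.157).round(4))
    # corners: in top view, extreme ends; same in scene
    bx=cv2.boxPoints(r2); print([onplane(T,q,.157).round(4).tolist() for q in bx])
    # top edge of blob in scene: ends of handle
    P[c]=onplane(T,r2[0],.157)
d=P["blue"]-P["orange"];print(np.linalg.norm(d),np.degrees(np.arctan2(d[1],d[0])))
s=bot.state();print(R.from_quat(s["tcp_rot"]).as_matrix().round(3))
big=cv2.resize(S[0][140:270,230:410],None,fx=4,fy=4,interpolation=cv2.INTER_CUBIC);save("scene_crop.png",big)
E
```

```text
blue ((321.25, 174.75001525878906), (9.899495124816895, 21.92030906677246), 45.0) ((333.0660705566406, 186.98110961914062), (6.043863773345947, 21.840328216552734), 74.05460357666016) mid [ 0.5762 -0.2096  0.1451] gap 0.0011 top@.157 [ 0.5745 -0.2098  0.157 ]
[[0.5748, -0.1846, 0.157], [0.5872, -0.2316, 0.157], [0.5741, -0.235, 0.157], [0.5617, -0.188, 0.157]]
orange ((378.1884765625, 203.75770568847656), (9.4722261428833, 24.996152877807617), 37.87498474121094) ((351.603759765625, 251.1132049560547), (6.593306064605713, 21.15352439880371), 74.05460357666016) mid [ 0.431  -0.2484  0.1389] gap 0.0001 top@.157 [ 0.432  -0.2473  0.157 ]
[[0.4331, -0.223, 0.157], [0.4449, -0.268, 0.157], [0.431, -0.2716, 0.157], [0.4192, -0.2267, 0.157]]
0.14726726692007414 14.759050083155623
[[ 0.436 -0.9   -0.001]
 [-0.9   -0.436  0.001]
 [-0.001  0.    -1.   ]]
```

The two-view heights fit: mid-handle z is 0.145 for blue and 0.139 for orange, against 0.141 expected when shut. Spacing is 147 mm and the yaw is about +15°. I'll move above the inner handle with the fingers closed.

>>> arm_command --increments '[[[0,0,-30,0,0],[-17,-34.5,-5,0,0],[-17,-34.5,0,0,0],[-17,-34.5,0,0,0],[-17,-34.5,0,0,0],[-17,-34.5,0,0,0],[-17,-34.5,0,0,0],[-17,-34.5,0,0,0]]]' --squeeze 20

```text
time: 0.87
eef_pos: [0.4495, -0.371, 0.339]
tcp_rot: [0.847, -0.531, 0.0, 0.0]
force: [0.3, 0.0, 0.2]
finger_gap: -0.003
```

>>> arm_command --increments '[[[-17,-34.5,0,0,0],[-17,-34.5,0,0,0],[-17,-34.5,0,0,0],[-17,-34.5,0,0,0],[0,0,0,-7,0],[0,0,0,-7,0],[0,0,0,-7,0],[0,0,0,-7,0]]]'

```text
time: 1.53
eef_pos: [0.5434, -0.2511, 0.3386]
tcp_rot: [0.952, -0.307, -0.0, 0.0]
force: [-0.2, -0.9, -0.1]
finger_gap: 0.002
```

>>> arm_command --increments '[[[0,0,0,-7,0],[0,0,0,-7,0],[0,0,0,-7,0],[0,0,0,-7,0],[0,0,0,-7,0],[0,0,0,-7,0],[0,0,0,-7,0],[0,0,0,0,0]]]'

```text
time: 2.2
eef_pos: [0.5432, -0.2514, 0.3387]
tcp_rot: [0.993, 0.115, -0.0, -0.0]
force: [0.2, -0.5, -0.7]
finger_gap: 0.0
```

```bash
python3 - <<'E'
from h import *
W=cam("wrist"); save("w1.png",W[0]); print(W[2],W[3].round(2).tolist())
s=bot.state(); print(s["time"],s["eef_pos"],R.from_quat(s["tcp_rot"]).as_matrix().round(3).tolist())
E
```

```text
[ 0.52542426 -0.17694767  0.40837287] [[0.97, 0.22, 0.07], [0.23, -0.93, -0.29], [-0.0, 0.3, -0.95]]
2.25 [ 0.54317933 -0.25148723  0.33874899] [[0.976, 0.22, -0.0], [0.22, -0.976, 0.0], [-0.0, -0.0, -1.0]]
```

View pics/w1.png

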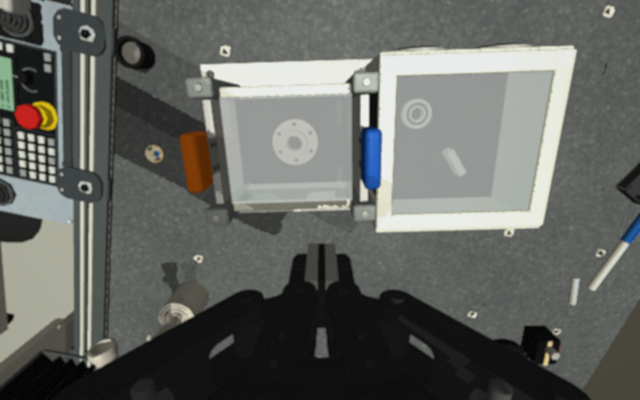

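The wrist view shows blue at (371,158), orange at (196,162) and the closed fingertips at (321,250). Next I go above blue and measure from there, using the two wrist poses.

```bash
python3 - <<'E'
from h import *
import pickle
W=cam("wrist"); pickle.dump(W,open("w1.pkl","wb"))
E
```

>>> arm_command --increments '[[[20,-17,0,-2,0],[20,-17,0,0,0],[0,0,25,0,0],[0,0,25,0,0],[0,0,0,0,0]]]'

```text
time: 2.72
eef_pos: [0.5724, -0.208, 0.2841]
tcp_rot: [0.992, 0.128, -0.003, -0.002]
force: [-0.7, -0.3, -0.7]
finger_gap: -0.005
```

```bash
python3 - <<'E'
from h import *
import pickle
A=pickle.load(open("w1.pkl","rb")); B=cam("wrist"); s=bot.state(); save("w2.png",B[0])
print(s["time"],s["eef_pos"],s["force"])
for c,n in(("blue",(371,158)),("orange",(196,162))):
    a=cv2.minAreaRect(blob(A[0],c,n)); p=onplane(A,a[0],.157)
    v=B[3].T@(p-B[2]); q=B[1]@v; q=q[:2]/q[2]
    print(c,a,p.round(4),q)
    b=cv2.minAreaRect(blob(B[0],c,tuple(int(x) for x in q),60))
    m,g=meet(A[2],ray(A[1],A[3],a[0]),B[2],ray(B[1],B[3],b[0]))
    print(" B",b,onplane(B,b[0],.157).round(4),"tri",m.round(4),g.round(4))
E
```

```text
2.7667 [ 0.57281101 -0.2086362   0.28657685] [-0.26408075  0.66811825  0.79966325]
blue ((371.07159423828125, 158.00872802734375), (62.089107513427734, 16.955652236938477), 88.83085632324219) [ 0.5749 -0.2086  0.157 ] [326.15204417 224.50404423]
 B ((326.9999694824219, 213.99998474121094), (17.999996185302734, 57.99999237060547), 0.0) [ 0.5735 -0.2011  0.157 ] tri [ 0.5782 -0.2111  0.1303] 0.0041
orange ((192.0, 162.5), (59.0, 24.0), 90.0) [ 0.4325 -0.2444  0.157 ] [111.68175875 222.27260447]
 B ((110.86797332763672, 223.26123046875), (67.7576675415039, 17.763900756835938), 77.00537872314453) [ 0.432  -0.2453  0.157 ] tri [ 0.4335 -0.2437  0.1596] 0.0002
```

View pics/w2.png

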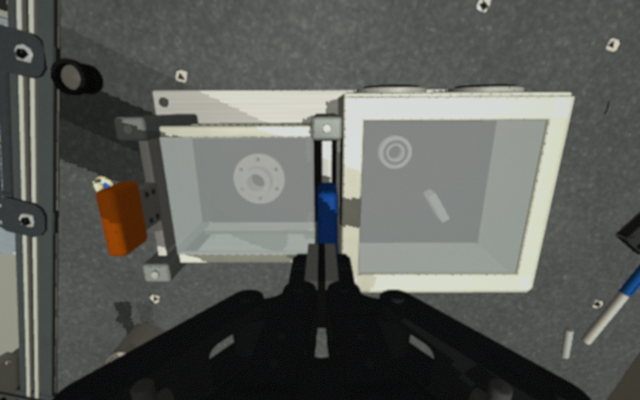

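The fingertips at about (322,250) stand over the blue handle, which projects to (326,224) and is partly hidden. The fit is within 2 mm. I'll descend and press.

>>> arm_command --increments '[[[2,0,20,0,0],[0,0,20,0,0],[0,0,3,0,0],[0,0,0,0,0]]]'

```text
time: 3.1
eef_pos: [0.5756, -0.2087, 0.2462]
tcp_rot: [0.992, 0.128, -0.001, -0.0]
force: [0.6, -0.8, 0.3]
finger_gap: 0.004
```

>>> arm_command --increments '[[[0,0,2,0,0],[0,0,2,0,0],[0,0,2,0,0],[0,0,0,0,0]]]'

```text
time: 3.43
eef_pos: [0.5761, -0.2084, 0.2404]
tcp_rot: [0.992, 0.129, 0.0, 0.0]
force: [0.3, 0.1, -0.0]
finger_gap: -0.006
```

>>> arm_command --increments '[[[0,0,2,0,0],[0,0,2,0,0],[0,0,0,0,0]]]'

```text
time: 3.68
eef_pos: [0.5758, -0.2083, 0.2355]
tcp_rot: [0.992, 0.129, -0.0, -0.0]
force: [0.9, 0.0, 1.0]
finger_gap: -0.001
```

>>> arm_command --increments '[[[0,0,2,0,0],[0,0,1,0,0],[0,0,0,0,0]]]'

```text
time: 3.93
eef_pos: [0.5759, -0.2083, 0.2328]
tcp_rot: [0.992, 0.129, -0.0, -0.0]
force: [-0.2, 0.1, 0.4]
finger_gap: -0.003
```

>>> arm_command --increments '[[[0,0,1,0,0],[0,0,1,0,0],[0,0,0,0,0]]]'

```text
time: 4.18
eef_pos: [0.5759, -0.2083, 0.2308]
tcp_rot: [0.992, 0.129, 0.0, -0.0]
force: [-1.1, 0.5, 1.5]
finger_gap: -0.0
```

>>> arm_command --increments '[[[0,0,1,0,0],[0,0,0,0,0]]]'

```text
time: 4.35
eef_pos: [0.5759, -0.2083, 0.2298]
tcp_rot: [0.992, 0.129, -0.0, -0.0]
force: [-0.6, -0.0, 2.5]
finger_gap: -0.002
```

>>> arm_command --increments '[[[0,0,1,0,0],[0,0,0,0,0]]]'

```text
time: 4.52
eef_pos: [0.576, -0.2083, 0.2297]
tcp_rot: [0.992, 0.129, 0.0, 0.0]
force: [-4.4, 1.4, 8.0]
finger_gap: 0.002
```

>>> arm_command --increments '[[[0,0,1,0,0],[0,0,0,0,0]]]'

```text
time: 4.68
eef_pos: [0.576, -0.2083, 0.2296]
tcp_rot: [0.992, 0.129, 0.0, 0.0]
force: [-6.3, 2.0, 15.2]
finger_gap: -0.003
```

>>> arm_command --increments '[[[0,0,1,0,0],[0,0,0,0,0]]]'

```text
time: 4.85
eef_pos: [0.5761, -0.2083, 0.2296]
tcp_rot: [0.992, 0.129, 0.001, 0.001]
force: [-10.4, 2.9, 21.4]
finger_gap: -0.001
```

>>> arm_command --increments '[[[0,0,-10,0,0],[0,0,-30,0,0],[0,0,-30,0,0.5],[-37,0,0,0,0.7],[-37,0,0,0,0.7],[-37,0,0,0,0.7],[-37,0,0,0,0.7],[0,0,0,0,0.7]]]'

```text
time: 5.52
eef_pos: [0.4271, -0.2491, 0.2968]
tcp_rot: [0.992, 0.126, -0.001, 0.001]
force: [0.7, -1.0, -0.1]
finger_gap: 0.698
```

```bash
python3 - <<'E'
from h import *
import pickle
A=pickle.load(open("w1.pkl","rb")); B=cam("wrist"); s=bot.state(); save("w3.png",B[0])
print(s["time"],s["eef_pos"],s["force"],s["finger_gap"],R.from_quat(s["tcp_rot"]).as_euler("xyz",degrees=True))
for c,p in(("blue",(.5747,-.209,.157)),("orange",(.4315,-.246,.157))):
    v=B[3].T@(np.array(p)-B[2]); q=B[1]@v; q=q[:2]/q[2]; print(c,q)
    b=cv2.minAreaRect(blob(B[0],c,tuple(int(x) for x in q),60)); print(b,onplane(B,b[0],.157))
E
```

```text
5.5667 [ 0.42993562 -0.24794595  0.29718953] [ 0.37897964  0.18028046 -0.29344332] 0.7003948517524065 [1.79927502e+02 4.89549901e-02 1.45570008e+01]
blue [535.35633775 213.16693231]
((529.5, 207.0), (68.0, 37.0), 90.0) [ 0.56856706 -0.20576591  0.157     ]
orange [329.2762287  213.10668473]
((327.5, 208.5), (69.0, 19.0), 90.0) [ 0.42936968 -0.24293715  0.157     ]
```

View pics/w3.png

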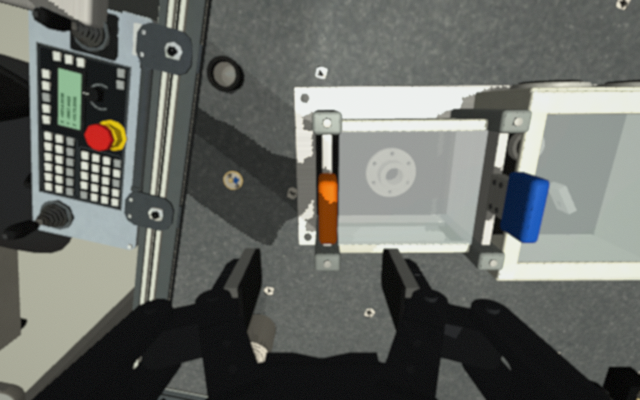

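The open fingers at (250,270) and (393,270) straddle the orange handle at (328,208), so it is well centred. I'll descend and grip.

>>> arm_command --increments '[[[0,0,35,0,0.7],[0,0,35,0,0.7],[0,0,20,0,0.7],[0,0,7,0,0.7],[0,0,0,0,0.7]]]'

```text
time: 5.98
eef_pos: [0.4328, -0.2454, 0.1984]
tcp_rot: [0.992, 0.13, -0.001, -0.001]
force: [-0.2, -0.1, 1.1]
finger_gap: 0.7
```

>>> arm_command --increments '[[[0,0,0,0,0],[0,0,0,0,0],[0,0,0,0,0],[0,0,0,0,0],[0,0,0,0,0],[0,0,0,0,0]]]' --squeeze 50

```text
time: 6.48
eef_pos: [0.4315, -0.2472, 0.2014]
tcp_rot: [0.992, 0.128, -0.001, 0.001]
force: [-11.5, 0.7, 12.7]
finger_gap: 0.154
```

>>> arm_command --increments '[[[0,0,-5,0,0],[0,0,-10,0,0],[0,0,-10,0,0],[0,0,-10,0,0],[0,0,-10,0,0],[0,0,-10,0,0],[0,0,0,0,0]]]'

```text
time: 7.07
eef_pos: [0.4315, -0.2472, 0.2564]
tcp_rot: [0.992, 0.128, -0.001, 0.001]
force: [-9.2, -1.3, 2.8]
finger_gap: 0.154
```

>>> arm_command --increments '[[[0,0,-3,0,0],[0,0,-3,0,0],[0,0,-2,0,0],[0,0,0,0,0]]]'

```text
time: 7.4
eef_pos: [0.4314, -0.2472, 0.2632]
tcp_rot: [0.992, 0.128, -0.001, 0.0]
force: [-6.1, -2.7, 0.5]
finger_gap: 0.154
```

>>> arm_command --increments '[[[0,0,-1,0,0],[0,0,-1,0,0],[0,0,0,0,0]]]'

```text
time: 7.65
eef_pos: [0.4314, -0.2472, 0.2648]
tcp_rot: [0.992, 0.128, -0.001, 0.0]
force: [-7.2, -3.2, -3.5]
finger_gap: 0.153
```

>>> arm_command --increments '[[[0,0,-1,0,0],[0,0,-1,0,0],[0,0,0,0,0]]]'

```text
time: 7.9
eef_pos: [0.4314, -0.2472, 0.2666]
tcp_rot: [0.992, 0.128, -0.001, 0.0]
force: [-5.3, -3.9, -4.7]
finger_gap: 0.154
```

>>> arm_command --increments '[[[0,0,-1,0,0],[0,0,-1,0,0],[0,0,0,0,0]]]'

```text
time: 8.15
eef_pos: [0.4313, -0.2472, 0.2668]
tcp_rot: [0.992, 0.128, -0.002, -0.0]
force: [1.9, -6.5, -21.6]
finger_gap: 0.152
```

The force jumped to 22 N after a 65 mm rise, so the door is at its upper stop. I'll ease the preload, let go and retreat upward.

>>> arm_command --increments '[[[0,0,1,0,0],[0,0,0,0,0.6],[0,0,0,0,0.7],[0,0,0,0,0.7],[0,0,0,0,0.7],[0,0,0,0,0.7]]]'

```text
time: 8.65
eef_pos: [0.4332, -0.2461, 0.2685]
tcp_rot: [0.992, 0.129, 0.0, 0.0]
force: [0.4, -0.2, -0.2]
finger_gap: 0.697
```

>>> arm_command --increments '[[[0,0,-10,0,0.7],[0,0,-30,0,0.7],[0,0,-30,0,0.7],[0,0,-30,0,0.7],[0,0,0,0,0.7],[0,0,0,0,0.7]]]'

```text
time: 9.15
eef_pos: [0.4336, -0.2463, 0.3705]
tcp_rot: [0.992, 0.129, 0.002, 0.001]
force: [0.2, 0.1, -1.1]
finger_gap: 0.701
```

```bash
python3 - <<'E'
from h import *
S=cam("scene"); s=bot.state()
print(s["time"],s["eef_pos"],s["force"],s["finger_gap"])
W=cam("wrist")
save("end.png",np.hstack([cv2.resize(S[0],(480,300)),]))
big=cv2.resize(S[0][100:280,220:460],None,fx=3,fy=3,interpolation=cv2.INTER_CUBIC); save("end.png",big)
for c,xy in(("blue",(.575,-.209)),("orange",(.431,-.247))):
    for z in (.157,.165,.222):
        for n,C in (("scene",S),("wrist",W)):
            v=C[1]@(C[3].T@(np.array([*xy,z-.016])-C[2])); q=v[:2]/v[2]
            try: b=cv2.minAreaRect(blob(C[0],c,tuple(int(x) for x in q),30)); print(c,n,z,q.round(1),np.round(b[0],1),np.round(b[1],1))
            except Exception as e: print(c,n,z,q.round(1),"none")
E
```

```text
9.2 [ 0.43303134 -0.24618699  0.36877089] [-1.05279322  0.1451796  -0.29562771] 0.6996811170675836
blue scene 0.157 [321.6 176.5] [321.2 176.8] [ 9.9 21.9]
blue wrist 0.157 [469.  185.4] [470.  185.8] [24.6 50.4]
blue scene 0.165 [321.6 173.8] [321.2 176.8] [ 9.9 21.9]
blue wrist 0.165 [472.7 187.4] [470.  185.8] [24.6 50.4]
blue scene 0.222 [321.7 153.6] [322. 176.] [ 9.9 19.8]
blue wrist 0.222 [506.5 205.9] [478.6 198.9] [ 3.4 24.5]
orange scene 0.157 [377.8 203.3] [379.7 182.1] [11.2 21.3]
orange wrist 0.157 [319.1 185.4] [318.5 194. ] [42. 17.]
orange scene 0.165 [378.2 200.6] [380.8 181.3] [11.3 23.3]
orange wrist 0.165 [319.  187.4] [318.5 195. ] [44. 17.]
orange scene 0.222 [381.2 180.1] [381.5 180.5] [11.3 25.5]
orange wrist 0.222 [318.7 205.9] [318.5 205. ] [17. 60.]
```

View pics/end.png

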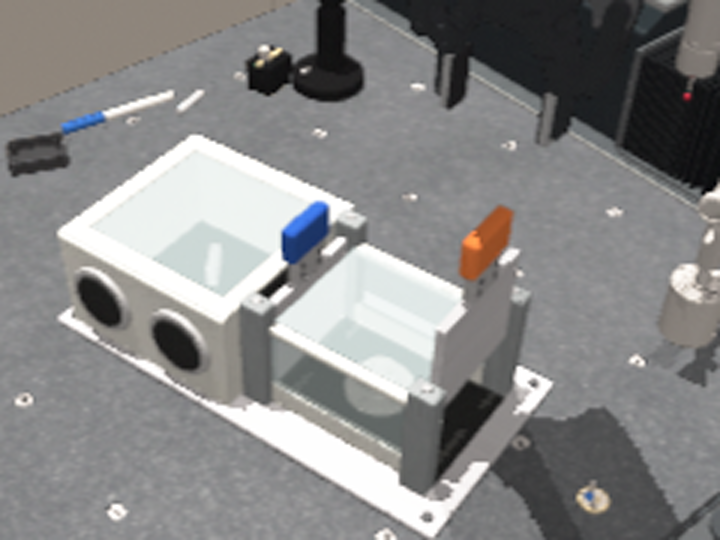

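The scene crop shows the orange door standing fully up. Its full-image pixel is (381.5,180.5), against (381,180) predicted for 65 mm. Blue has dropped from row 174.75 to 176.8, against 176.5 predicted for shut. The gripper is clear of everything, so I'll hand in.

```bash
python3 -c "
from plant import bot
print(bot.hand_in())"
```

```text
the job is handed in; nothing more can be done
None
```

The inner door is pressed fully shut and the outer door is up against its top stop and released. I handed the job in at about 9 s, with the gripper clear of everything.

- **Inner door:** I pressed down on the blue handle with closed fingers until it would not move further. The force rose from 2.5 to 21 N while the fingertips stayed at 0.157 m, which is the shut height. The scene camera also shows the handle about 2 px lower than at the start, where shut is predicted.
- **Outer door:** I gripped the orange handle and lifted it 65 mm until the force jumped to 22 N at the stop. I then eased off, let go and retreated straight up. The final scene and wrist pictures both put the handle where 65 mm open predicts, to within about 1 px.
- **Disagreements:** One two-view height for the blue handle came out too low (0.130 m) with a 4 mm ray mismatch. The fingertips hid part of the handle in that view, so I dropped the reading. The measured spacing between the handles was 147 mm, against 150 mm given. That is close to the calibration error and did not affect the grasp.

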